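# Slide a tub into the row

## Robot

A 6-joint arm with a two-finger parallel gripper is mounted at the origin on a cart in front of the work surface, level with it; the furniture and walls round the work are solid. World frame = base frame: x ahead of the robot, y to its left, z up, the work surface at z = 0. Lengths are in mm, angles in rad, forces in N, time in s.
With the tool pointing down it reaches from about 325 to 900 mm from the base axis. Payload 6.1 kg.
Tool frame: the origin (TCP) lies at the very end of the fingers, on their centre line; the grasp point (between the pads) lies 19 mm behind it; z points along the fingers, x is the direction in which the jaws open and shut, and the axes are right-handed (so a half turn about z gives the same grasp; the last joint's range is limited). The gripper opens to 87 mm and grips with 3 to 60 N. Pads are 19 mm wide; open, the fingers measure 117 mm over their backs; the gripper's body (75 mm by 190 mm) begins 51 mm behind the grasp point.
Start: joints at [-1.301, 0.22, 1.526, -0, 1.395, -0.126], TCP at [240.959, -576.675, 222.538] pointing down, gripper open.
Joint ranges: [-2.98, 2.98], [-0.91, 2.08], [0.09, 2.57], [-1.24, 4.39], [0.2, 2.65], [-2.68, 2.68]. Speed limits (rad/s): [2.57, 2.57, 3.01, 3.14, 3.14, 3.14].

## Interface

Orientations are given as a rotation vector (axis times angle).
In Python, from rig import bot gives the robot as it stands. The module is installed in compiled form; this text tells all that it offers.
- The arm moves only by the tool drive_tool, never from a script. Its argument "steps" is a list of rows, each an object of numbers: "dx", "dy", "dz": the shift along the tool's x, y, z in mm; "ax", "ay", "az": the turn, a rotation vector about the tool's x, y, z in rad; "hand": the gripper's target within -1 to 1 (shut at 1, half-way at 0, fully open at -1). A call has 1 to 20 rows; each row is the pose to reach, as a shift and turn from the pose commanded when the call began, along the tool's axes at that moment; what a row does not reach only later rows make up. A row lasts 1/12 s, in which the tool goes at most 41.7 mm and 7.16 degrees, less where a joint would pass 70% of its speed; a pose out of reach is approached as far as the arm can. A call with a gripper value outside its range is refused whole. The fingers move at their own pace and stop on an object; "newtons" is the grip in N (left out, the last holds). Time passes only in rows, so rows that repeat a pose let the fingers close. It gives the time, the measured TCP pose, the force and the opening at its end, in the units of the state.
- bot.observe(): the state, without advancing time (a new reading comes with each control period).
- bot.grab_frame(name): name is "scene" or "top"; returns the picture (420x560x3 uint8, blue, green, red); there is no depth.
- bot.camera_model(name): a dict with "intrinsics" (3x3 intrinsics, pixels), "eye" and "attitude" of the camera in the world. Camera axes: x right, y up, looking along -z (the intrinsics and any distortion apply to the point x, -y, -z); pixel columns grow to the right and rows downward; lengths in mm; the calibration is good to about 2 mm. A picture is of the moment at which its call begins. camera_model takes no time and is no camera call.
- bot.sign_off(): hands the job in, once; it reports no verdict.
Trained networks look in the newest picture that a camera, given by its name, has taken for a name from the list of things; names that differ only in an ending like _2 or _b are one class to them, and where a whole thing is asked for, a point or a joint stands for the part that bears it (a point fixed in the world has none). Each returns a list of dicts, best first, with "conf" (0 to 1); they miss things now and then, are a little off and sometimes report something else, mostly with a low value. They report only what shows in the picture. A call takes as long as a camera call.
- bot.recognise(thing, camera): "position" ([x, y, z] in mm, in world coordinates, good to about 4 mm: the middle of the surface that is visible of it).
- bot.trace(thing, camera): "mask" (420x560 bool, what is visible of it).
The state is a dict: "t": time; "joint_positions": joint angles; "dq": joint speeds; "joint_torque": joint torques, N m; "tcp_pos": TCP position; "eef_rot": TCP orientation; "contact_force": force on the tool from outside, world axes, zero at the start; "moment": the same for the moment, N m; "width": finger opening in mm.
Only numpy, scipy, OpenCV 4.12 (cv2) and the standard library are available. Lean on these libraries where they do the work, as an engineer would, in place of code of your own. Each camera call takes 0.05 s, during which the arm holds its last target. There are 200 camera calls.

## Task

Restock the row of salad tubs at the back rail: first slide the rail's end stop all the way out, then push the lone tub across the worktop, without lifting it, in between the two tubs of the row so that it spreads them and all three stand against the back rail. Then slide the end stop back in until the three tubs stand closed up together between the end plate and the stop, and finally stand the price card upright and square in front of the middle tub, centred on it and close to it. Leave the cheese block and the brass weight where they are.

Things in the scene. Friction and masses are not known exactly. Their poses are not given: they have to be found in the camera images.
- rail: Fixed aluminium back rail (fence) of the tub row, no floor: 14 mm thick, 52 mm tall, from its y = -173 to +208 mm. Origin: on the worktop at the front face, where tubs stand against it. x: away from the robot, square to the fence; y: along it, to the robot's left. Turned up to 0.05 rad. A tub touching it has its centre at x = -47 mm; a closed-up row of three at about y = -118, -23, +71 mm.
- plate_face (a point): Inner face (towards the tubs) of the fixed steel end plate at the rail's right end, at rail x = -47 mm, y = -165 mm, 25 mm up. The plate is 8 mm thick, 52 mm tall and comes forward to rail x = -86 mm.
- end_stop (a joint): Travel of the sliding end stop at the left along the rail's +y, in m: 0 fully in, 0.065 all the way out. Its face towards the tubs is at rail y = 0.105 + this value. It stays where left; moving it takes about 3 N, more with tubs before it. It starts at 0.002 to 0.010, too far in for three tubs; with three tubs closed up it is at about 0.015.
- stop_tab (a point): Middle of the black upright grip tab on the end stop: 40 mm along rail x, 12 mm thick along rail y, top 23 mm above this point (z = 108 mm), free down to z = 56 mm, above the tubs. It lies at rail x = -26 mm, 6 mm left of the stop's face. Pinch across its thickness from above, or push either side. A saddle on the fence beside it is 64 mm high; the stop's plate is 8 mm thick and reaches forward to rail x = -87 mm.
- tub_wall_c (a point): Centre (25 mm up) of the row's right tub, some 20 mm from the fixed end plate. All three tubs are alike: round salad tubs with a snap lid, 94 to 96 mm across the rim at the top, tapering to the foot, 51 mm tall, 0.12 to 0.24 kg, free to slide. They are smooth and slip easily on each other, the rail and the stop (friction about 0.25).
- tub_stop_c (a point): Centre (25 mm up) of the row's left tub, close to the sliding end stop; same size as the others. At the start about 43 to 57 mm are free between the row's two tubs, half a tub.
- tub_new_c (a point): Centre (25 mm up) of the lone tub, on the worktop in front of the row, near the front edge (about world x = 0.43); same size as the others. It is to be pushed into the gap. A vertical finger touches its rim, 47 mm from the centre, just under the top.
- card_c (a point): Centre (31 mm up) of the price card: an upright dark card 76 mm wide (its y axis), 10 mm thick (its x), 62 mm tall, on a foot 30 mm deep (x), 60 mm wide (y), 8 mm high. It starts left or right of the work, turned up to 0.5 rad. Pinch the card across its thickness from above. Either side may face the tubs.
- block: Bystander: a pale block of cheese, 74 x 87 mm, 43 mm tall, at the side of the work where the card is not. Origin at the middle of its underside. Not to be moved.
- weight: Bystander: a brass weight with a knob, 38 mm across, 57 mm tall, at the right of the lone tub. Origin at the middle of its underside. Not to be moved.

How it is judged (in metres and radians):
On the way, in this order (a step that is already met when the one before it is completed fails the run):
1. the end stop is slid all the way out (within 10 mm of the end of its travel) (value of joint end_stop above 0.055 m), for 0.2 s.
2. the lone tub stands upright between the two others, within 9 mm of touching the back rail; the two others are spread, upright, within 13 mm of touching it (x of tub_new_c in the frame of rail above -0.056 m and y of tub_new_c in the frame of rail between -0.04 and 0.04 m and x of each of tub_wall_c, tub_stop_c in the frame of rail above -0.06 m and y of tub_wall_c in the frame of rail below -0.085 m and y of tub_stop_c in the frame of rail above 0.055 m and angle between each of tub_new_c, tub_wall_c, tub_stop_c's own z axis and vertical below 0.12 rad), for 0.2 s.
3. the end stop is slid back in and the three tubs are closed up between end plate and stop (about 9 mm to spare in all, no gap over 8 mm between two tubs) (all of step 2 and value of joint end_stop below 0.024 m and horizontal distance between tub_new_c and tub_wall_c below 0.102 m and horizontal distance between tub_new_c and tub_stop_c below 0.102 m), for 0.2 s.
4. the price card stands upright in front of the middle tub (x of card_c in the frame of rail between -0.17 and -0.1 m and y of card_c in the frame of rail between -0.051 and 0.004 m and angle between the x axis of card_c and the x axis of rail, either way round below 0.25 rad and angle between card_c's own z axis and vertical below 0.08 rad and height (world z) of card_c below 0.036 m), for 0.2 s.
At the end, for the whole second after the job is handed in: Row upright, new tub in the middle within 9 mm of the rail (outer two 13 mm), closed up by the end stop (at most 24 mm from fully in, tub centres under 102 mm apart). Card upright before the middle tub: centred to 25 mm, square to 0.25 rad, foot within 60 mm of it. All at rest (all of step 3 and all of step 4 and linear speed of each of tub_new, tub_wall, tub_stop, card below 0.02 m/s); the robot touches nothing.
It fails at once if a tub is lifted off the worktop (height (world z) of any of tub_new_c, tub_wall_c, tub_stop_c above 0.055 m).
It fails at once if a tub is tipped over (angle between any of tub_new_c, tub_wall_c, tub_stop_c's own z axis and vertical above 0.6 rad).
It fails at once if the cheese block or the brass weight is moved by more than 25 mm (distance of any of block, weight from where it was at the start of the episode above 0.025 m).
It also fails if it takes over 72 s, if anything falls off the work surface, if the arm or the gripper's body presses on something with over 40 N, if the wrist force passes 120 N, or if a joint passes its speed limit or range.

## Working session

There is one attempt and no reset: what is moved stays moved. The work goes in short steps, Python scripts to look and compute and a tool call to move; the robot and the scene stay as the last step left them, time stands still between calls to the robot, and variables do not carry over. Pictures are saved under pics/ and viewed, about 8 in all and at most 12, crops included, and the job is handed in when it is done.

Besides the shell and the picture viewer there is one more tool, called after "Call:" by a JSON object that holds its "api" and its "payload", one argument or row to a line. drive_tool: Moves the arm, as the interface text tells. Its arguments: {"type":"object","properties":{"steps":{"type":"array","items":{"type":"object","properties":{"dx":{"type":"number"},"dy":{"type":"number"},"dz":{"type":"number"},"ax":{"type":"number"},"ay":{"type":"number"},"az":{"type":"number"},"hand":{"type":"number"}}}},"newtons":{"type":"number"}},"required":["steps"]}

```bash
mkdir -p pics; cat > h.py <<'E'
import numpy as np, cv2
from rig import bot
from scipy.spatial.transform import Rotation as R
def cam(n):
    m=bot.camera_model(n); A=np.array(m["attitude"],float)
    if A.shape!=(3,3): A=R.from_rotvec(A.ravel()).as_matrix() if A.size==3 else R.from_quat(A).as_matrix()
    return np.array(m["intrinsics"],float),np.array(m["eye"],float),A
def ray(n,u,v,z):
    K,e,A=cam(n); d=np.linalg.inv(K)@[u,v,1]; d=A@[d[0],-d[1],-d[2]]
    return e+d*(z-e[2])/d[2]
def proj(n,p):
    K,e,A=cam(n); c=A.T@(np.array(p)-e); q=K@[c[0],-c[1],-c[2]]; return q[:2]/q[2]
E
python3 - <<'E'
from h import *
np.set_printoptions(precision=3,suppress=True)
print({k:np.round(v,3) for k,v in bot.observe().items()})
for n in("scene","top"):
    print(bot.camera_model(n))
    cv2.imwrite(f"pics/{n}0.png",bot.grab_frame(n))
    for t in["rail","end_stop","stop_tab","tub_new_c","card_c","block","weight"]:
        print(n,t,[(np.round(d["position"]),round(d["conf"],2)) for d in bot.recognise(t,n)[:4]])
E
```

```text
{'t': np.float64(0.0), 'joint_positions': array([-1.301,  0.221,  1.528, -0.   ,  1.395, -0.126]), 'dq': array([-0.   , -0.   , -0.001, -0.   , -0.002,  0.   ]), 'joint_torque': array([  0.003, -49.46 , -38.738,   0.07 ,   0.057,  -0.   ]), 'tcp_pos': array([ 240.796, -576.114,  221.467]), 'eef_rot': array([-2.614,  1.741,  0.002]), 'contact_force': array([-0.639, -0.095, -0.984]), 'moment': array([ 0.019,  0.009, -0.011]), 'width': np.float64(86.735)}
{'intrinsics': array([[412.55 ,   0.   , 289.114],
       [  0.   , 412.55 , 212.447],
       [  0.   ,   0.   ,   1.   ]]), 'eye': array([ 39.01 , 692.674, 547.508]), 'attitude': array([ 0.453, -1.269, -2.137])}
scene rail [(array([642., 296.,  42.]), 0.92)]
scene end_stop [(array([608., 300.,  54.]), 0.65), (array([641., 292.,  44.]), 0.35)]
scene stop_tab [(array([608., 300.,  52.]), 0.55)]
scene tub_new_c [(array([465.,  63.,  38.]), 0.68)]
scene card_c [(array([486., 347.,  26.]), 0.72)]
scene block [(array([ 466., -217.,   38.]), 0.89)]
scene weight [(array([ 480., -106.,   28.]), 0.68)]
{'intrinsics': array([[546.045,   0.   , 276.241],
       [  0.   , 546.045, 216.339],
       [  0.   ,   0.   ,   1.   ]]), 'eye': array([ 508.684,   26.392, 1281.822]), 'attitude': array([ 0.051, -0.045, -1.548])}
top rail []
top end_stop [(array([621., 292.,  64.]), 0.96)]
top stop_tab [(array([621., 290.,  65.]), 0.89), (array([643., 236.,  55.]), 0.31)]
top tub_new_c [(array([ 483., -116.,   43.]), 0.7), (array([481.,  50.,  41.]), 0.57), (array([486., 339.,   8.]), 0.4)]
top card_c []
top block [(array([ 475., -240.,   42.]), 0.75)]
top weight [(array([644., 234.,  53.]), 0.57), (array([ 482., -116.,   39.]), 0.54)]
```

View pics/top0.png

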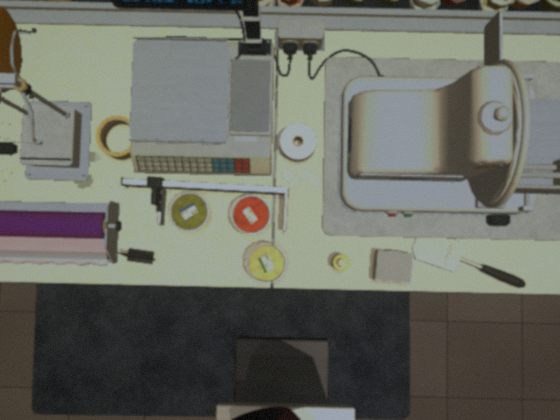

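View pics/scene0.png

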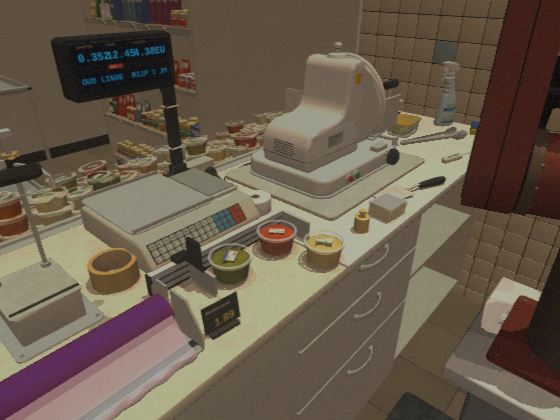

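```bash
python3 - <<'E'
from h import *
im=cv2.imread("pics/top0.png")[170:285,100:300]
cv2.imwrite("pics/crop0.png",cv2.resize(im,None,fx=4,fy=4,interpolation=cv2.INTER_CUBIC))
np.set_printoptions(precision=1,suppress=True)
for t in["tub_wall_c","tub_stop_c","tub_new_c"]:
  for n in("top","scene"):
    print(n,t,[(np.round(d["position"]),round(d["conf"],2)) for d in bot.recognise(t,n)[:5]])
for u,v,z in[(189.5,211,51),(250,213,51),(265,261,51),(122,182,52),(288,190,52),(156,185,108),(137,256,62),(340,262,57)]: print(u,v,ray("top",u,v,z))
E
```

```text
top tub_wall_c [(array([588.,  82.,  47.]), 0.79)]
scene tub_wall_c [(array([575.,  99.,  51.]), 0.67), (array([487., 345.,  30.]), 0.6)]
top tub_stop_c [(array([591., 226.,  42.]), 0.77)]
scene tub_stop_c [(array([576., 240.,  45.]), 0.65)]
top tub_new_c [(array([ 483., -116.,   43.]), 0.7), (array([481.,  50.,  41.]), 0.57), (array([486., 339.,   8.]), 0.4)]
scene tub_new_c [(array([465.,  63.,  38.]), 0.68)]
189.5 211 [591.9 227.6  51. ]
250 213 [590.4  90.8  51. ]
265 261 [483.1  54.3  51. ]
122 182 [654.2 382.7  52. ]
288 190 [644.4   6.1  52. ]
156 185 [642.7 292.6 108. ]
137 256 [487.9 339.7  62. ]
340 262 [ 484.8 -113.5   57. ]
```

View pics/crop0.png

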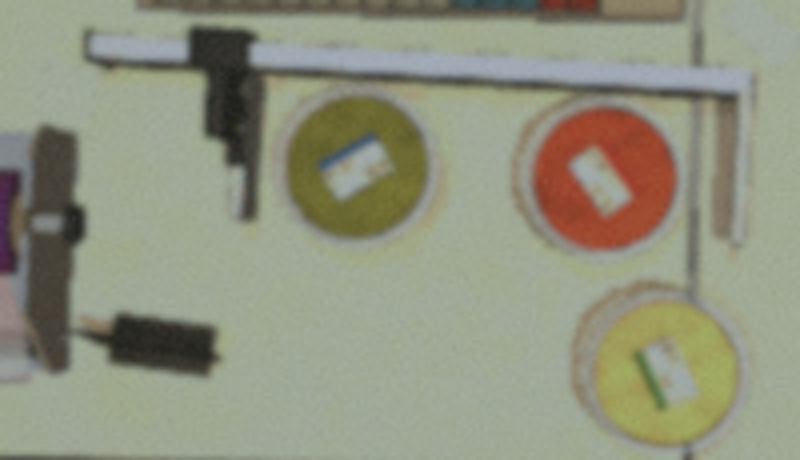

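```bash
cat >> h.py <<'E'
def fit():
    a=ray("top",122.5,184.3,52)[:2]; b=ray("top",288,193,52)[:2]
    d=(a-b)/np.linalg.norm(a-b); th=np.arctan2(-d[0],d[1]); o=(a+b)/2-17.5*d
    return o,th
def torail(p,o,th): return R.from_euler('z',-th).as_matrix()[:2,:2]@(np.array(p)[:2]-o)
def toworld(p,o,th): return R.from_euler('z',th).as_matrix()[:2,:2]@np.array(p)[:2]+o
E
python3 - <<'E'
from h import *
np.set_printoptions(precision=1,suppress=True)
o,th=fit(); print(o,th, np.linalg.norm(ray("top",122.5,184.3,52)-ray("top",288,193,52)))
for n,u,v,z in[("green",189.25,211,50),("red",251,215,50),("yel",267.25,263,50),("tab",154.2,195,108),("platefacetop",284,220,52),("stopplate front",159.5,224.5,52),("stop face",164.5,224,52)]:
    p=ray("top",u,v,z); print(n,p,torail(p,o,th))
# card in top
for u,v in[(127.5,249),(154,252),(127,261.5),(153,263.5)]: print(ray("top",u,v,62))
g=bot.trace("card_c","scene"); print([(x["conf"],x["mask"].sum()) for x in g])
for q in(0.002,0.006,0.01):
  w=toworld([-26,111+q*1000],o,th); print(q,w,proj("top",[*w,108]),proj("scene",[*w,108]))
E
```

```text
[642.8 176.1] -0.030280739871035713 375.55922174360336
green [591.9 228.4  50. ] [-52.4  50.7]
red [586.   88.5  50. ] [-54.1 -89.4]
yel [478.7  49.2  50. ] [-160.1 -131.9]
tab [620.9 295.7 108. ] [-25.5 118.9]
platefacetop [576.3  13.6  52. ] [ -61.6 -164.4]
stopplate front [559.8 294.2  52. ] [-86.6 115.5]
stop face [561.1 282.9  52. ] [-84.8 104.3]
[503.  361.5  62. ]
[497.7 302.1  62. ]
[475.2 361.5  62. ]
[472.1 303.4  62. ]
[(0.67, np.int64(1204)), (0.55, np.int64(1141))]
0.002 [620.2 289.9] [156.9 195.4] [195.1 238.9]
0.006 [620.3 293.9] [155.  195.3] [193.4 239.7]
0.01 [620.5 297.9] [153.2 195.2] [191.7 240.5]
```

```bash
cat >> h.py <<'E'
def rel(base,targets):
    """base, targets: world x,y,z,yaw(tool x heading), tool pointing down -> dx,dy,dz,az"""
    c,s=np.cos(base[3]),np.sin(base[3])
    for t in targets:
        d=np.array(t[:3])-base[:3]
        print("->",t,"dx %.1f dy %.1f dz %.1f az %.3f"%(c*d[0]+s*d[1], s*d[0]-c*d[1], -d[2], -(t[3]-base[3])))
E
python3 - <<'E'
from h import *
M=R.from_rotvec([-2.614,1.741,.002]).as_matrix(); y=np.arctan2(M[1,0],M[0,0]); print(y,M.round(3))
rel([241,-576.7,222.5,y],[[420,0,222,-1.601],[500,200,200,-1.601],[620,296,160,-1.601],[620,296,76,-1.601]])
E
```

```text
-1.1751221070404343 [[ 0.385 -0.923 -0.001]
 [-0.923 -0.385  0.001]
 [-0.002 -0.    -1.   ]]
-> [420, 0, 222, -1.601] dx -463.2 dy -387.4 dz 0.5 az 0.426
-> [500, 200, 200, -1.601] dx -616.9 dy -538.4 dz 22.5 az 0.426
-> [620, 296, 160, -1.601] dx -659.2 dy -686.1 dz 62.5 az 0.426
-> [620, 296, 76, -1.601] dx -659.2 dy -686.1 dz 146.5 az 0.426
```

Call:
{"api": "drive_tool", "payload": {
  "steps": [
    {"dx":-463,"dy":-387,"dz":0,"az":0.426,"hand":-1},
    {"dx":-463,"dy":-387,"dz":0,"az":0.426,"hand":-1},
    {"dx":-463,"dy":-387,"dz":0,"az":0.426,"hand":-1},
    {"dx":-463,"dy":-387,"dz":0,"az":0.426,"hand":-1},
    {"dx":-463,"dy":-387,"dz":0,"az":0.426,"hand":-1},
    {"dx":-463,"dy":-387,"dz":0,"az":0.426,"hand":-1},
    {"dx":-463,"dy":-387,"dz":0,"az":0.426,"hand":-1},
    {"dx":-463,"dy":-387,"dz":0,"az":0.426,"hand":-1},
    {"dx":-463,"dy":-387,"dz":0,"az":0.426,"hand":-1},
    {"dx":-463,"dy":-387,"dz":0,"az":0.426,"hand":-1},
    {"dx":-463,"dy":-387,"dz":0,"az":0.426,"hand":-1},
    {"dx":-463,"dy":-387,"dz":0,"az":0.426,"hand":-1},
    {"dx":-463,"dy":-387,"dz":0,"az":0.426,"hand":-1},
    {"dx":-463,"dy":-387,"dz":0,"az":0.426,"hand":-1},
    {"dx":-617,"dy":-538,"dz":22,"az":0.426,"hand":-1},
    {"dx":-617,"dy":-538,"dz":22,"az":0.426,"hand":-1},
    {"dx":-617,"dy":-538,"dz":22,"az":0.426,"hand":-1},
    {"dx":-617,"dy":-538,"dz":22,"az":0.426,"hand":-1},
    {"dx":-617,"dy":-538,"dz":22,"az":0.426,"hand":-1},
    {"dx":-617,"dy":-538,"dz":22,"az":0.426,"hand":-1}
  ]
}}

```text
invalid input
```

Call:
{"api": "drive_tool", "payload": {
  "steps": [
    {"dx":-463,"dy":-387,"dz":0,"ax":0,"ay":0,"az":0.426,"hand":-1},
    {"dx":-463,"dy":-387,"dz":0,"ax":0,"ay":0,"az":0.426,"hand":-1}
  ],
  "newtons": 20
}}

```text
t: 1.32
tcp_pos: [265.0, -497.1, 221.3]
eef_rot: [-2.368, 2.063, 0.002]
contact_force: [1.3, 0.6, -0.5]
width: 87.1
```

```bash
cat >> h.py <<'E'
def yaw(rv):
    M=R.from_rotvec(rv).as_matrix(); return np.arctan2(M[1,0],M[0,0])
E
python3 - <<'E'
from h import *
y=yaw([-2.368, 2.063, 0.002]); print(y)
rel([265,-497,222.5,y],[[420,0,222,-1.601],[500,200,200,-1.601],[620,296,160,-1.601],[620,296,76,-1.601]])
E
```

```text
-1.4333467652859948
-> [420, 0, 222, -1.601] dx -471.1 dy -221.6 dz 0.5 az 0.168
-> [500, 200, 200, -1.601] dx -658.2 dy -328.3 dz 22.5 az 0.168
-> [620, 296, 160, -1.601] dx -736.9 dy -460.3 dz 62.5 az 0.168
-> [620, 296, 76, -1.601] dx -736.9 dy -460.3 dz 146.5 az 0.168
```

Call:
{"api": "drive_tool", "payload": {
  "steps": [
    {"dx":-471,"dy":-222,"dz":0,"ax":0,"ay":0,"az":0.168,"hand":-1},
    {"dx":-471,"dy":-222,"dz":0,"ax":0,"ay":0,"az":0.168,"hand":-1},
    {"dx":-471,"dy":-222,"dz":0,"ax":0,"ay":0,"az":0.168,"hand":-1},
    {"dx":-471,"dy":-222,"dz":0,"ax":0,"ay":0,"az":0.168,"hand":-1},
    {"dx":-471,"dy":-222,"dz":0,"ax":0,"ay":0,"az":0.168,"hand":-1},
    {"dx":-471,"dy":-222,"dz":0,"ax":0,"ay":0,"az":0.168,"hand":-1},
    {"dx":-471,"dy":-222,"dz":0,"ax":0,"ay":0,"az":0.168,"hand":-1},
    {"dx":-471,"dy":-222,"dz":0,"ax":0,"ay":0,"az":0.168,"hand":-1},
    {"dx":-471,"dy":-222,"dz":0,"ax":0,"ay":0,"az":0.168,"hand":-1},
    {"dx":-471,"dy":-222,"dz":0,"ax":0,"ay":0,"az":0.168,"hand":-1},
    {"dx":-471,"dy":-222,"dz":0,"ax":0,"ay":0,"az":0.168,"hand":-1},
    {"dx":-471,"dy":-222,"dz":0,"ax":0,"ay":0,"az":0.168,"hand":-1},
    {"dx":-471,"dy":-222,"dz":0,"ax":0,"ay":0,"az":0.168,"hand":-1}
  ],
  "newtons": 20
}}

```text
t: 2.4
tcp_pos: [417.4, 5.0, 223.0]
eef_rot: [-2.198, 2.242, -0.0]
contact_force: [0.9, 0.9, -0.4]
width: 87.1
```

```bash
python3 - <<'E'
from h import *
rel([417.4,5,223,yaw([-2.198,2.242,0])],[[500,200,200,-1.601],[620,296,150,-1.601],[620,296,76,-1.601]])
E
```

```text
-> [500, 200, 200, -1.601] dx -196.6 dy -78.7 dz 23.0 az 0.010
-> [620, 296, 150, -1.601] dx -295.0 dy -196.8 dz 73.0 az 0.010
-> [620, 296, 76, -1.601] dx -295.0 dy -196.8 dz 147.0 az 0.010
```

Call:
{"api": "drive_tool", "payload": {
  "steps": [
    {"dx":-197,"dy":-79,"dz":23,"ax":0,"ay":0,"az":0.01,"hand":-1},
    {"dx":-197,"dy":-79,"dz":23,"ax":0,"ay":0,"az":0.01,"hand":-1},
    {"dx":-197,"dy":-79,"dz":23,"ax":0,"ay":0,"az":0.01,"hand":-1},
    {"dx":-197,"dy":-79,"dz":23,"ax":0,"ay":0,"az":0.01,"hand":-1},
    {"dx":-197,"dy":-79,"dz":23,"ax":0,"ay":0,"az":0.01,"hand":-1},
    {"dx":-197,"dy":-79,"dz":23,"ax":0,"ay":0,"az":0.01,"hand":-0.4},
    {"dx":-295,"dy":-197,"dz":73,"ax":0,"ay":0,"az":0.01,"hand":-0.4},
    {"dx":-295,"dy":-197,"dz":73,"ax":0,"ay":0,"az":0.01,"hand":-0.4},
    {"dx":-295,"dy":-197,"dz":73,"ax":0,"ay":0,"az":0.01,"hand":-0.4},
    {"dx":-295,"dy":-197,"dz":73,"ax":0,"ay":0,"az":0.01,"hand":-0.4},
    {"dx":-295,"dy":-197,"dz":73,"ax":0,"ay":0,"az":0.01,"hand":-0.4},
    {"dx":-295,"dy":-197,"dz":73,"ax":0,"ay":0,"az":0.01,"hand":-0.4}
  ],
  "newtons": 20
}}

```text
t: 3.4
tcp_pos: [619.6, 291.9, 145.8]
eef_rot: [2.183, -2.252, -0.004]
contact_force: [-0.5, -0.3, 0.6]
width: 61.8
```

Call:
{"api": "drive_tool", "payload": {
  "steps": [
    {"dx":-2,"dy":0,"dz":40,"ax":0,"ay":0,"az":0,"hand":-0.4},
    {"dx":-2,"dy":0,"dz":70,"ax":0,"ay":0,"az":0,"hand":-0.4},
    {"dx":-2,"dy":0,"dz":70,"ax":0,"ay":0,"az":0,"hand":1},
    {"dx":-2,"dy":0,"dz":70,"ax":0,"ay":0,"az":0,"hand":1},
    {"dx":-2,"dy":0,"dz":70,"ax":0,"ay":0,"az":0,"hand":1},
    {"dx":-2,"dy":0,"dz":70,"ax":0,"ay":0,"az":0,"hand":1},
    {"dx":-2,"dy":0,"dz":70,"ax":0,"ay":0,"az":0,"hand":1},
    {"dx":-2,"dy":0,"dz":70,"ax":0,"ay":0,"az":0,"hand":1}
  ],
  "newtons": 20
}}

```text
t: 4.07
tcp_pos: [621.7, 294.1, 82.1]
eef_rot: [-2.183, 2.255, -0.002]
contact_force: [-0.5, 0.4, 0.1]
width: 29.0
```

Call:
{"api": "drive_tool", "payload": {
  "steps": [
    {"dx":0,"dy":0,"dz":0,"ax":0,"ay":0,"az":0,"hand":1},
    {"dx":0,"dy":0,"dz":0,"ax":0,"ay":0,"az":0,"hand":1},
    {"dx":0,"dy":0,"dz":0,"ax":0,"ay":0,"az":0,"hand":1},
    {"dx":0,"dy":0,"dz":0,"ax":0,"ay":0,"az":0,"hand":1},
    {"dx":-15,"dy":0,"dz":0,"ax":0,"ay":0,"az":0,"hand":1},
    {"dx":-30,"dy":0,"dz":0,"ax":0,"ay":0,"az":0,"hand":1},
    {"dx":-45,"dy":0,"dz":0,"ax":0,"ay":0,"az":0,"hand":1},
    {"dx":-57,"dy":0,"dz":0,"ax":0,"ay":0,"az":0,"hand":1},
    {"dx":-57,"dy":0,"dz":0,"ax":0,"ay":0,"az":0,"hand":1},
    {"dx":-57,"dy":0,"dz":0,"ax":0,"ay":0,"az":0,"hand":1}
  ],
  "newtons": 20
}}

```text
t: 4.9
tcp_pos: [622.7, 351.9, 80.4]
eef_rot: [-2.185, 2.254, -0.0]
contact_force: [0.9, 3.0, 6.0]
width: 11.6
```

Call:
{"api": "drive_tool", "payload": {
  "steps": [
    {"dx":-3,"dy":0,"dz":0,"ax":0,"ay":0,"az":0,"hand":1},
    {"dx":-3,"dy":0,"dz":0,"ax":0,"ay":0,"az":0,"hand":1},
    {"dx":-3,"dy":0,"dz":0,"ax":0,"ay":0,"az":0,"hand":1}
  ],
  "newtons": 20
}}

```text
t: 5.15
tcp_pos: [622.7, 353.1, 80.3]
eef_rot: [-2.185, 2.257, -0.001]
contact_force: [0.3, 0.5, 5.6]
width: 11.8
```

```bash
python3 - <<'E'
from h import *
np.set_printoptions(precision=3,suppress=True)
s=bot.observe(); o,th=fit(); print(s["joint_positions"],s["tcp_pos"],torail(s["tcp_pos"],o,th),s["contact_force"])
for p in[(-160,-205),(-160,-70),(-170,-205)]: print(p,toworld(p,o,th))
E
```

```text
[ 0.406  0.551  1.373 -0.     1.217  2.009] [622.731 353.101  80.31 ] [-25.398 176.28 ] [0.338 0.453 5.641]
(-160, -205) [476.647 -23.929]
(-160, -70) [480.734 111.009]
(-170, -205) [466.652 -23.626]
```

```bash
python3 - <<'E'
from h import *
rel([622.7,353.1,80.3,-1.603],[[622.7,353,140,-1.603],[476.6,-24,120,-.03]])
E
```

```text
-> [622.7, 353, 140, -1.603] dx 0.1 dy -0.0 dz -59.7 az -0.000
-> [476.6, -24, 120, -0.03] dx 381.6 dy 133.9 dz -39.7 az -1.573
```

Call:
{"api": "drive_tool", "payload": {
  "steps": [
    {"dx":-1,"dy":0,"dz":0,"ax":0,"ay":0,"az":0,"hand":-0.27},
    {"dx":-1,"dy":0,"dz":0,"ax":0,"ay":0,"az":0,"hand":-0.27},
    {"dx":-1,"dy":0,"dz":0,"ax":0,"ay":0,"az":0,"hand":-0.27},
    {"dx":-1,"dy":0,"dz":0,"ax":0,"ay":0,"az":0,"hand":-0.27},
    {"dx":-1,"dy":0,"dz":-30,"ax":0,"ay":0,"az":0,"hand":-0.27},
    {"dx":-1,"dy":0,"dz":-60,"ax":0,"ay":0,"az":0,"hand":-0.27}
  ],
  "newtons": 20
}}

```text
t: 5.65
tcp_pos: [619.9, 353.4, 136.1]
eef_rot: [2.18, -2.252, -0.004]
contact_force: [-0.3, 0.7, 0.2]
width: 44.4
```

Call:
{"api": "drive_tool", "payload": {
  "steps": [
    {"dx":382,"dy":131,"dz":10,"ax":0,"ay":0,"az":-1.573,"hand":-0.27},
    {"dx":382,"dy":131,"dz":10,"ax":0,"ay":0,"az":-1.573,"hand":-0.27},
    {"dx":382,"dy":131,"dz":10,"ax":0,"ay":0,"az":-1.573,"hand":-0.27},
    {"dx":382,"dy":131,"dz":10,"ax":0,"ay":0,"az":-1.573,"hand":-0.27},
    {"dx":382,"dy":131,"dz":10,"ax":0,"ay":0,"az":-1.573,"hand":-0.27},
    {"dx":382,"dy":131,"dz":10,"ax":0,"ay":0,"az":-1.573,"hand":-0.27},
    {"dx":382,"dy":131,"dz":10,"ax":0,"ay":0,"az":-1.573,"hand":-0.27},
    {"dx":382,"dy":131,"dz":10,"ax":0,"ay":0,"az":-1.573,"hand":-0.27},
    {"dx":382,"dy":131,"dz":10,"ax":0,"ay":0,"az":-1.573,"hand":-0.27},
    {"dx":382,"dy":131,"dz":10,"ax":0,"ay":0,"az":-1.573,"hand":-0.27},
    {"dx":382,"dy":131,"dz":10,"ax":0,"ay":0,"az":-1.573,"hand":-0.27},
    {"dx":382,"dy":131,"dz":10,"ax":0,"ay":0,"az":-1.573,"hand":-0.27},
    {"dx":382,"dy":131,"dz":10,"ax":0,"ay":0,"az":-1.573,"hand":-0.27},
    {"dx":382,"dy":131,"dz":10,"ax":0,"ay":0,"az":-1.573,"hand":-0.27}
  ],
  "newtons": 20
}}

```text
t: 6.82
tcp_pos: [478.7, -23.5, 129.4]
eef_rot: [3.141, -0.042, -0.001]
contact_force: [-0.6, -0.2, 0.3]
width: 55.1
```

```bash
python3 - <<'E'
from h import *
np.set_printoptions(precision=3,suppress=True)
s=bot.observe(); o,th=fit(); print(s["joint_positions"],s["tcp_pos"],yaw(s["eef_rot"]),torail(s["tcp_pos"],o,th),s["width"])
y=-0.03
rel([*s["tcp_pos"],yaw(s["eef_rot"])],[[476.6,-24,25,y],[480.7,111,25,y]])
E
```

```text
[-0.214 -0.041  1.989 -0.     1.194 -0.187] [478.738 -23.46  129.38 ] -0.026604676787349246 [-157.924 -204.468] 55.084561088829396
-> [476.6, -24, 25, -0.03] dx -2.1 dy 0.6 dz 104.4 az 0.003
-> [480.7, 111, 25, -0.03] dx -1.6 dy -134.5 dz 104.4 az 0.003
```

Call:
{"api": "drive_tool", "payload": {
  "steps": [
    {"dx":-2,"dy":0,"dz":40,"ax":0,"ay":0,"az":0,"hand":-0.27},
    {"dx":-2,"dy":0,"dz":80,"ax":0,"ay":0,"az":0,"hand":-0.27},
    {"dx":-2,"dy":0,"dz":103,"ax":0,"ay":0,"az":0,"hand":-0.27},
    {"dx":-2,"dy":0,"dz":103,"ax":0,"ay":0,"az":0,"hand":-0.27},
    {"dx":-2,"dy":-15,"dz":103,"ax":0,"ay":0,"az":0,"hand":-0.27},
    {"dx":-2,"dy":-25,"dz":103,"ax":0,"ay":0,"az":0,"hand":-0.27},
    {"dx":-2,"dy":-35,"dz":103,"ax":0,"ay":0,"az":0,"hand":-0.27},
    {"dx":-2,"dy":-45,"dz":103,"ax":0,"ay":0,"az":0,"hand":-0.27},
    {"dx":-2,"dy":-55,"dz":103,"ax":0,"ay":0,"az":0,"hand":-0.27},
    {"dx":-2,"dy":-65,"dz":103,"ax":0,"ay":0,"az":0,"hand":-0.27},
    {"dx":-2,"dy":-75,"dz":103,"ax":0,"ay":0,"az":0,"hand":-0.27},
    {"dx":-2,"dy":-85,"dz":103,"ax":0,"ay":0,"az":0,"hand":-0.27},
    {"dx":-2,"dy":-95,"dz":103,"ax":0,"ay":0,"az":0,"hand":-0.27},
    {"dx":-2,"dy":-105,"dz":103,"ax":0,"ay":0,"az":0,"hand":-0.27},
    {"dx":-2,"dy":-115,"dz":103,"ax":0,"ay":0,"az":0,"hand":-0.27},
    {"dx":-2,"dy":-123,"dz":103,"ax":0,"ay":0,"az":0,"hand":-0.27},
    {"dx":-2,"dy":-130,"dz":103,"ax":0,"ay":0,"az":0,"hand":-0.27},
    {"dx":-2,"dy":-134,"dz":103,"ax":0,"ay":0,"az":0,"hand":-0.27}
  ],
  "newtons": 20
}}

```text
t: 8.32
tcp_pos: [481.1, 112.1, 26.4]
eef_rot: [-3.141, 0.046, 0.0]
contact_force: [0.0, -0.4, -0.2]
width: 55.1
```

```bash
python3 - <<'E'
from h import *
np.set_printoptions(precision=1,suppress=True)
s=bot.observe(); o,th=fit(); print(s["tcp_pos"],yaw(s["eef_rot"]),torail(s["tcp_pos"],o,th))
for n in("top","scene"): 
    im=bot.grab_frame(n); cv2.imwrite(f"pics/{n}1.png",im)
a=cv2.imread("pics/top1.png")[170:285,100:300]; b=cv2.imread("pics/scene1.png")[190:340,140:400]
cv2.imwrite("pics/c1.png",np.hstack([cv2.resize(a,(400,230)),cv2.resize(b,(400,230))]))
E
```

```text
[481.1 112.1  26.4] -0.029407561266504276 [-159.7  -68.9]
```

View pics/c1.png

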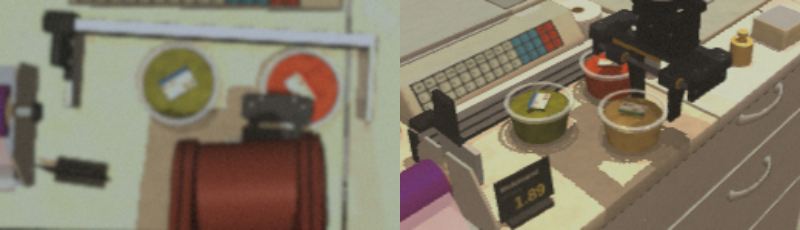

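```bash
python3 - <<'E'
from h import *
np.set_printoptions(precision=1,suppress=True)
o,th=fit()
for t in("tub_new_c","tub_wall_c","tub_stop_c"):
  for d in bot.trace(t,"scene")[:3]:
    v,u=np.nonzero(d["mask"]); vt=v.min()
    # lid: brightest rim -> use widest row pair & top: fit by min area of upper part
    w=[(u[v==r].min(),u[v==r].max()) for r in range(vt,v.max()+1)]
    l=min(a for a,b in w); r=max(b for a,b in w); rows=[i+vt for i,(a,b) in enumerate(w) if b-a>r-l-3]
    c=((l+r)/2,np.mean(rows)); p=ray("scene",*c,48)
    print(t,round(d["conf"],2),u.mean(),v.mean(),c,(l,r,vt),p,torail(p,o,th))
E
```

```text
tub_new_c 0.8 290.7021439509954 269.48085758039815 (np.float64(291.0), np.float64(263.0)) (np.int64(269), np.int64(313), np.int64(252)) [480.8 161.6  48. ] [-161.5  -19.4]
tub_wall_c 0.77 272.86343612334804 239.51982378854626 (np.float64(272.5), np.float64(234.0)) (np.int64(257), np.int64(288), np.int64(225)) [585.2 104.3  48. ] [-55.4 -73.5]
tub_stop_c 0.63 229.53963414634146 263.9862804878049 (np.float64(229.5), np.float64(257.5)) (np.int64(208), np.int64(251), np.int64(244)) [589.  232.3  48. ] [-55.5  54.5]
tub_stop_c 0.5 273.4133738601824 239.79787234042553 (np.float64(273.0), np.float64(234.0)) (np.int64(257), np.int64(289), np.int64(226)) [584.3 103.6  48. ] [-56.2 -74.3]
```

Call:
{"api": "drive_tool", "payload": {
  "steps": [
    {"dx":0,"dy":15,"dz":0,"ax":0,"ay":0,"az":0,"hand":-0.27},
    {"dx":0,"dy":25,"dz":-20,"ax":0,"ay":0,"az":0,"hand":-0.27},
    {"dx":0,"dy":25,"dz":-50,"ax":0,"ay":0,"az":0,"hand":-0.27},
    {"dx":0,"dy":25,"dz":-75,"ax":0,"ay":0,"az":0,"hand":-0.27}
  ],
  "newtons": 20
}}

```text
t: 8.9
tcp_pos: [479.9, 85.1, 102.2]
eef_rot: [3.141, -0.05, -0.002]
contact_force: [1.3, 0.4, 0.4]
width: 54.9
```

```bash
python3 - <<'E'
from h import *
o,th=fit()
y=yaw([3.141,-.05,-.002])
for p in[(-232,-22),(-95,-22)]: rel([479.9,85.1,102.2,y],[[*toworld(p,o,th),102,-1.601]])
E
```

```text
-> [np.float64(410.2207322683691), np.float64(161.1668482446305), 102, -1.601] dx -72.1 dy -73.8 dz 0.2 az 1.569
-> [np.float64(547.1579278278043), np.float64(157.01902082331696), 102, -1.601] dx 64.9 dy -74.0 dz 0.2 az 1.569
```

Call:
{"api": "drive_tool", "payload": {
  "steps": [
    {"dx":-72,"dy":-74,"dz":0,"ax":0,"ay":0,"az":1.569,"hand":-0.27},
    {"dx":-72,"dy":-74,"dz":0,"ax":0,"ay":0,"az":1.569,"hand":-0.27},
    {"dx":-72,"dy":-74,"dz":0,"ax":0,"ay":0,"az":1.569,"hand":-0.27},
    {"dx":-72,"dy":-74,"dz":0,"ax":0,"ay":0,"az":1.569,"hand":-0.27},
    {"dx":-72,"dy":-74,"dz":0,"ax":0,"ay":0,"az":1.569,"hand":-0.27},
    {"dx":-72,"dy":-74,"dz":0,"ax":0,"ay":0,"az":1.569,"hand":-0.27},
    {"dx":-72,"dy":-74,"dz":0,"ax":0,"ay":0,"az":1.569,"hand":-0.27},
    {"dx":-72,"dy":-74,"dz":0,"ax":0,"ay":0,"az":1.569,"hand":-0.27},
    {"dx":-72,"dy":-74,"dz":0,"ax":0,"ay":0,"az":1.569,"hand":-0.27},
    {"dx":-72,"dy":-74,"dz":0,"ax":0,"ay":0,"az":1.569,"hand":-0.27},
    {"dx":-72,"dy":-74,"dz":0,"ax":0,"ay":0,"az":1.569,"hand":-0.27},
    {"dx":-72,"dy":-74,"dz":0,"ax":0,"ay":0,"az":1.569,"hand":-0.27},
    {"dx":-72,"dy":-74,"dz":0,"ax":0,"ay":0,"az":1.569,"hand":-0.27},
    {"dx":-72,"dy":-74,"dz":0,"ax":0,"ay":0,"az":1.569,"hand":-0.27},
    {"dx":-72,"dy":-74,"dz":0,"ax":0,"ay":0,"az":1.569,"hand":-0.27}
  ],
  "newtons": 20
}}

```text
t: 10.15
tcp_pos: [410.7, 161.9, 101.5]
eef_rot: [2.192, -2.25, 0.0]
contact_force: [0.2, -0.3, 0.7]
width: 55.6
```

```bash
python3 - <<'E'
from h import *
np.set_printoptions(precision=3,suppress=True)
s=bot.observe(); o,th=fit(); b=[*s["tcp_pos"],yaw(s["eef_rot"])]; print(s["joint_positions"],b,torail(b,o,th))
for p in[(-232,-22),(-95,-22)]: rel(b,[[*toworld(p,o,th),25,-1.601]])
E
```

```text
[ 0.197 -0.101  2.102 -0.     1.14   1.793] [np.float64(410.6944405579092), np.float64(161.94031325920307), np.float64(101.53867491099425), np.float64(-1.5968051727941412)] [-231.55   -21.213]
-> [np.float64(410.2207322683691), np.float64(161.1668482446305), 25, -1.601] dx 0.8 dy 0.5 dz 76.5 az 0.004
-> [np.float64(547.1579278278043), np.float64(157.01902082331696), 25, -1.601] dx 1.4 dy -136.5 dz 76.5 az 0.004
```

Call:
{"api": "drive_tool", "payload": {
  "steps": [
    {"dx":1,"dy":0,"dz":40,"ax":0,"ay":0,"az":0.004,"hand":-0.27},
    {"dx":1,"dy":0,"dz":76,"ax":0,"ay":0,"az":0.004,"hand":-0.27},
    {"dx":1,"dy":0,"dz":76,"ax":0,"ay":0,"az":0.004,"hand":-0.27},
    {"dx":1,"dy":-12,"dz":76,"ax":0,"ay":0,"az":0.004,"hand":-0.27},
    {"dx":1,"dy":-22,"dz":76,"ax":0,"ay":0,"az":0.004,"hand":-0.27},
    {"dx":1,"dy":-30,"dz":76,"ax":0,"ay":0,"az":0.004,"hand":-0.27},
    {"dx":1,"dy":-38,"dz":76,"ax":0,"ay":0,"az":0.004,"hand":-0.27},
    {"dx":1,"dy":-46,"dz":76,"ax":0,"ay":0,"az":0.004,"hand":-0.27},
    {"dx":1,"dy":-54,"dz":76,"ax":0,"ay":0,"az":0.004,"hand":-0.27},
    {"dx":1,"dy":-62,"dz":76,"ax":0,"ay":0,"az":0.004,"hand":-0.27},
    {"dx":1,"dy":-68,"dz":76,"ax":0,"ay":0,"az":0.004,"hand":-0.27},
    {"dx":1,"dy":-74,"dz":76,"ax":0,"ay":0,"az":0.004,"hand":-0.27},
    {"dx":1,"dy":-80,"dz":76,"ax":0,"ay":0,"az":0.004,"hand":-0.27},
    {"dx":1,"dy":-86,"dz":76,"ax":0,"ay":0,"az":0.004,"hand":-0.27},
    {"dx":1,"dy":-92,"dz":76,"ax":0,"ay":0,"az":0.004,"hand":-0.27},
    {"dx":1,"dy":-97,"dz":76,"ax":0,"ay":0,"az":0.004,"hand":-0.27}
  ],
  "newtons": 20
}}

```text
t: 11.48
tcp_pos: [507.7, 158.5, 25.3]
eef_rot: [2.185, -2.256, -0.001]
contact_force: [-3.0, -1.1, 0.6]
width: 55.3
```

```bash
python3 - <<'E'
from h import *
np.set_printoptions(precision=3,suppress=True)
s=bot.observe(); o,th=fit(); b=[*s["tcp_pos"],yaw(s["eef_rot"])]; print(b[2:],torail(b,o,th),s["contact_force"])
b=bot.grab_frame("scene")[190:340,140:400]; cv2.imwrite("pics/c2.png",cv2.resize(b,(650,375)))
E
```

```text
[np.float64(25.253256361926955), np.float64(-1.6029124415557845)] [-134.479  -21.761] [-2.969 -1.12   0.557]
```

View pics/c2.png

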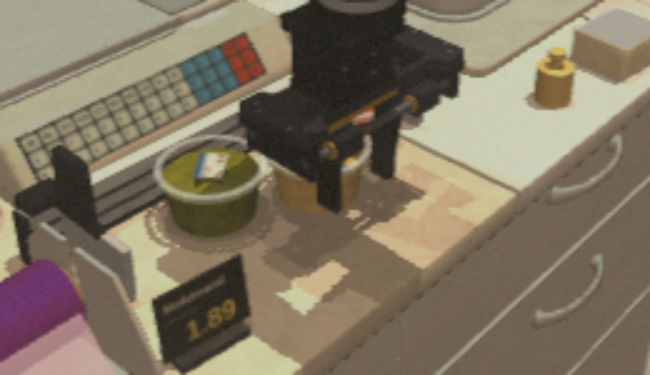

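Call:
{"api": "drive_tool", "payload": {
  "steps": [
    {"dx":0,"dy":-6,"dz":0,"ax":0,"ay":0,"az":0,"hand":-0.27},
    {"dx":0,"dy":-12,"dz":0,"ax":0,"ay":0,"az":0,"hand":-0.27},
    {"dx":0,"dy":-18,"dz":0,"ax":0,"ay":0,"az":0,"hand":-0.27},
    {"dx":0,"dy":-24,"dz":0,"ax":0,"ay":0,"az":0,"hand":-0.27},
    {"dx":0,"dy":-30,"dz":0,"ax":0,"ay":0,"az":0,"hand":-0.27},
    {"dx":0,"dy":-34,"dz":0,"ax":0,"ay":0,"az":0,"hand":-0.27},
    {"dx":0,"dy":-36,"dz":0,"ax":0,"ay":0,"az":0,"hand":-0.27}
  ],
  "newtons": 20
}}

```text
t: 12.12
tcp_pos: [544.6, 157.3, 25.7]
eef_rot: [-2.185, 2.257, -0.001]
contact_force: [-1.3, -0.2, -0.5]
width: 55.7
```

Call:
{"api": "drive_tool", "payload": {
  "steps": [
    {"dx":0,"dy":-1,"dz":0,"ax":0,"ay":0,"az":0,"hand":-0.27},
    {"dx":0,"dy":-2,"dz":0,"ax":0,"ay":0,"az":0,"hand":-0.27},
    {"dx":0,"dy":-2,"dz":0,"ax":0,"ay":0,"az":0,"hand":-0.27}
  ],
  "newtons": 20
}}

```text
t: 12.37
tcp_pos: [545.7, 157.3, 25.5]
eef_rot: [-2.185, 2.257, -0.0]
contact_force: [-0.3, 0.1, -0.1]
width: 55.1
```

Call:
{"api": "drive_tool", "payload": {
  "steps": [
    {"dx":0,"dy":-1,"dz":0,"ax":0,"ay":0,"az":0,"hand":-0.27},
    {"dx":0,"dy":-2,"dz":0,"ax":0,"ay":0,"az":0,"hand":-0.27},
    {"dx":0,"dy":-3,"dz":0,"ax":0,"ay":0,"az":0,"hand":-0.27}
  ],
  "newtons": 20
}}

```text
t: 12.62
tcp_pos: [548.5, 157.2, 25.5]
eef_rot: [2.185, -2.257, -0.0]
contact_force: [-0.4, -0.5, -0.8]
width: 55.5
```

```bash
python3 - <<'E'
from h import *
np.set_printoptions(precision=3,suppress=True)
s=bot.observe(); o,th=fit(); b=[*s["tcp_pos"],yaw(s["eef_rot"])]; print(b[2:],torail(b,o,th),s["contact_force"])
b=bot.grab_frame("scene")[190:340,140:400]; a=bot.grab_frame("top")[170:285,100:300]
cv2.imwrite("pics/c3.png",np.hstack([cv2.resize(a,(400,230)),cv2.resize(b,(400,230))]))
E
```

```text
[np.float64(25.548973286365474), np.float64(-1.602902049418602)] [-93.657 -21.768] [-0.427 -0.458 -0.766]
```

View pics/c3.png

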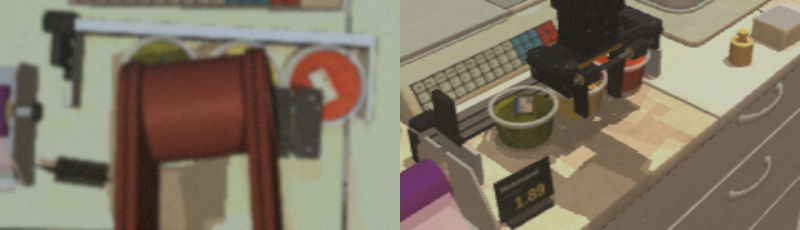

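Call:
{"api": "drive_tool", "payload": {
  "steps": [
    {"dx":0,"dy":-1,"dz":0,"ax":0,"ay":0,"az":0,"hand":-0.27},
    {"dx":0,"dy":-2,"dz":0,"ax":0,"ay":0,"az":0,"hand":-0.27},
    {"dx":0,"dy":-3,"dz":0,"ax":0,"ay":0,"az":0,"hand":-0.27},
    {"dx":0,"dy":-3,"dz":0,"ax":0,"ay":0,"az":0,"hand":-0.27}
  ],
  "newtons": 20
}}

```text
t: 13.05
tcp_pos: [549.9, 157.1, 25.0]
eef_rot: [2.183, -2.255, -0.004]
contact_force: [-6.2, -0.3, 2.5]
width: 55.4
```

Call:
{"api": "drive_tool", "payload": {
  "steps": [
    {"dx":0,"dy":6,"dz":0,"ax":0,"ay":0,"az":0,"hand":-0.27},
    {"dx":0,"dy":18,"dz":0,"ax":0,"ay":0,"az":0,"hand":-0.27},
    {"dx":0,"dy":25,"dz":-30,"ax":0,"ay":0,"az":0,"hand":-0.27},
    {"dx":0,"dy":25,"dz":-70,"ax":0,"ay":0,"az":0,"hand":-0.27},
    {"dx":0,"dy":25,"dz":-110,"ax":0,"ay":0,"az":0,"hand":-0.27},
    {"dx":0,"dy":25,"dz":-125,"ax":0,"ay":0,"az":0,"hand":-0.27}
  ],
  "newtons": 20
}}

```text
t: 13.55
tcp_pos: [530.0, 158.6, 157.2]
eef_rot: [-2.18, 2.251, -0.009]
contact_force: [1.3, 0.6, 0.7]
width: 55.3
```

```bash
python3 - <<'E'
from h import *
np.set_printoptions(precision=3,suppress=True)
s=bot.observe(); b=[*s["tcp_pos"],yaw(s["eef_rot"])]; print(b)
rel(b,[[622,353.5,145,-1.601]])
E
```

```text
[np.float64(530.021740650824), np.float64(158.5548734134463), np.float64(157.18542302894272), np.float64(-1.6028180034104709)]
-> [622, 353.5, 145, -1.601] dx -197.8 dy -85.7 dz 12.2 az -0.002
```

Call:
{"api": "drive_tool", "payload": {
  "steps": [
    {"dx":-198,"dy":-90,"dz":5,"ax":0,"ay":0,"az":0,"hand":-0.27},
    {"dx":-198,"dy":-90,"dz":5,"ax":0,"ay":0,"az":0,"hand":-0.27},
    {"dx":-198,"dy":-90,"dz":5,"ax":0,"ay":0,"az":0,"hand":-0.27},
    {"dx":-198,"dy":-90,"dz":5,"ax":0,"ay":0,"az":0,"hand":-0.27},
    {"dx":-198,"dy":-90,"dz":5,"ax":0,"ay":0,"az":0,"hand":-0.27},
    {"dx":-198,"dy":-90,"dz":5,"ax":0,"ay":0,"az":0,"hand":-0.27},
    {"dx":-198,"dy":-90,"dz":5,"ax":0,"ay":0,"az":0,"hand":-0.27},
    {"dx":-198,"dy":-90,"dz":5,"ax":0,"ay":0,"az":0,"hand":-0.27}
  ],
  "newtons": 20
}}

```text
t: 14.22
tcp_pos: [622.7, 353.0, 145.0]
eef_rot: [2.186, -2.255, 0.0]
contact_force: [0.7, -0.0, 0.0]
width: 55.2
```

```bash
python3 - <<'E'
from h import *
np.set_printoptions(precision=1,suppress=True)
s=bot.observe(); o,th=fit(); b=[*s["tcp_pos"],yaw(s["eef_rot"])]; print(b,torail(b,o,th))
rel(b,[[622,353.5,79,-1.601]])
bot.grab_frame("top");a=bot.grab_frame("top"); cv2.imwrite("pics/t4.png",a)
cv2.imwrite("pics/c4.png",cv2.resize(a[170:285,100:300],(800,460)))
E
```

```text
[np.float64(622.6683562265993), np.float64(352.97672849694544), np.float64(144.95785734395375), np.float64(-1.6018917006563738)] [-25.5 176.2]
-> [622, 353.5, 79, -1.601] dx -0.5 dy 0.7 dz 66.0 az -0.001
```

View pics/c4.png

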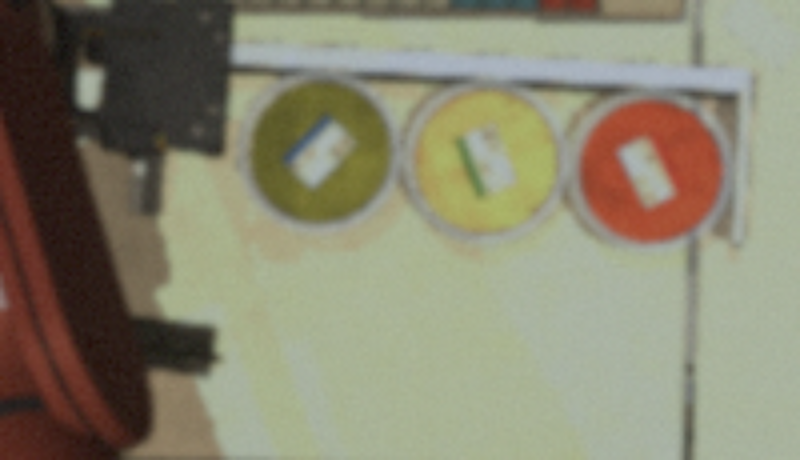

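Call:
{"api": "drive_tool", "payload": {
  "steps": [
    {"dx":0,"dy":0,"dz":35,"ax":0,"ay":0,"az":0,"hand":-0.27},
    {"dx":0,"dy":0,"dz":65,"ax":0,"ay":0,"az":0,"hand":-0.27},
    {"dx":0,"dy":0,"dz":65,"ax":0,"ay":0,"az":0,"hand":1},
    {"dx":0,"dy":0,"dz":65,"ax":0,"ay":0,"az":0,"hand":1},
    {"dx":0,"dy":0,"dz":65,"ax":0,"ay":0,"az":0,"hand":1},
    {"dx":0,"dy":0,"dz":65,"ax":0,"ay":0,"az":0,"hand":1},
    {"dx":0,"dy":0,"dz":65,"ax":0,"ay":0,"az":0,"hand":1},
    {"dx":0,"dy":0,"dz":65,"ax":0,"ay":0,"az":0,"hand":1},
    {"dx":0,"dy":0,"dz":65,"ax":0,"ay":0,"az":0,"hand":1},
    {"dx":0,"dy":0,"dz":65,"ax":0,"ay":0,"az":0,"hand":1}
  ],
  "newtons": 20
}}

```text
t: 15.15
tcp_pos: [623.3, 353.1, 81.4]
eef_rot: [-2.185, 2.256, -0.001]
contact_force: [-0.4, -1.7, 0.7]
width: 12.0
```

Call:
{"api": "drive_tool", "payload": {
  "steps": [
    {"dx":6,"dy":0,"dz":0,"ax":0,"ay":0,"az":0,"hand":1},
    {"dx":14,"dy":0,"dz":0,"ax":0,"ay":0,"az":0,"hand":1},
    {"dx":22,"dy":0,"dz":0,"ax":0,"ay":0,"az":0,"hand":1},
    {"dx":29,"dy":0,"dz":0,"ax":0,"ay":0,"az":0,"hand":1},
    {"dx":35,"dy":0,"dz":0,"ax":0,"ay":0,"az":0,"hand":1},
    {"dx":40,"dy":0,"dz":0,"ax":0,"ay":0,"az":0,"hand":1},
    {"dx":43,"dy":0,"dz":0,"ax":0,"ay":0,"az":0,"hand":1},
    {"dx":45,"dy":0,"dz":0,"ax":0,"ay":0,"az":0,"hand":1},
    {"dx":45,"dy":0,"dz":0,"ax":0,"ay":0,"az":0,"hand":1}
  ],
  "newtons": 20
}}

```text
t: 15.9
tcp_pos: [621.8, 306.7, 81.4]
eef_rot: [-2.184, 2.258, -0.001]
contact_force: [-0.8, 1.7, 6.2]
width: 11.5
```

Call:
{"api": "drive_tool", "payload": {
  "steps": [
    {"dx":1,"dy":0,"dz":0,"ax":0,"ay":0,"az":0,"hand":1},
    {"dx":2,"dy":0,"dz":0,"ax":0,"ay":0,"az":0,"hand":1},
    {"dx":2,"dy":0,"dz":0,"ax":0,"ay":0,"az":0,"hand":1}
  ],
  "newtons": 20
}}

```text
t: 16.15
tcp_pos: [621.8, 305.1, 81.4]
eef_rot: [-2.184, 2.257, -0.001]
contact_force: [-1.0, 2.8, 5.4]
width: 11.9
```

Call:
{"api": "drive_tool", "payload": {
  "steps": [
    {"dx":1,"dy":0,"dz":0,"ax":0,"ay":0,"az":0,"hand":1},
    {"dx":2,"dy":0,"dz":0,"ax":0,"ay":0,"az":0,"hand":1},
    {"dx":2,"dy":0,"dz":0,"ax":0,"ay":0,"az":0,"hand":1}
  ],
  "newtons": 20
}}

```text
t: 16.4
tcp_pos: [621.7, 303.2, 81.4]
eef_rot: [-2.184, 2.257, -0.001]
contact_force: [-1.3, 2.4, 6.0]
width: 11.7
```

Call:
{"api": "drive_tool", "payload": {
  "steps": [
    {"dx":0,"dy":0,"dz":0,"ax":0,"ay":0,"az":0,"hand":-0.27},
    {"dx":0,"dy":0,"dz":0,"ax":0,"ay":0,"az":0,"hand":-0.27},
    {"dx":0,"dy":0,"dz":0,"ax":0,"ay":0,"az":0,"hand":-0.27},
    {"dx":0,"dy":0,"dz":0,"ax":0,"ay":0,"az":0,"hand":-0.27},
    {"dx":0,"dy":0,"dz":-30,"ax":0,"ay":0,"az":0,"hand":-0.27},
    {"dx":0,"dy":0,"dz":-65,"ax":0,"ay":0,"az":0,"hand":-0.27},
    {"dx":0,"dy":20,"dz":-90,"ax":0,"ay":0,"az":0,"hand":-0.27},
    {"dx":-30,"dy":60,"dz":-90,"ax":0,"ay":0,"az":0,"hand":-0.27},
    {"dx":-50,"dy":90,"dz":-90,"ax":0,"ay":0,"az":0,"hand":-0.27},
    {"dx":-50,"dy":90,"dz":-90,"ax":0,"ay":0,"az":0,"hand":-0.27}
  ],
  "newtons": 20
}}

```text
t: 17.23
tcp_pos: [528.0, 360.2, 170.8]
eef_rot: [2.189, -2.252, -0.005]
contact_force: [-0.0, -0.6, -0.4]
width: 55.1
```

```bash
python3 - <<'E'
from h import *
np.set_printoptions(precision=3,suppress=True)
s=bot.observe(); b=[*s["tcp_pos"],yaw(s["eef_rot"])]; print(b,s["joint_positions"])
a=bot.grab_frame("top"); c=bot.grab_frame("scene")
cv2.imwrite("pics/c5.png",np.vstack([cv2.resize(a[170:285,100:300],(560,322)),cv2.resize(cv2.imread("pics/top0.png")[235:275,115:170],(374,272)).copy() if 0 else np.hstack([cv2.resize(c[210:330,160:290],(293,270)),cv2.resize(cv2.imread("pics/top0.png")[240:272,118:163],(267,270),interpolation=cv2.INTER_CUBIC)])]))
E
```

```text
[np.float64(528.0137975434412), np.float64(360.24036054851763), np.float64(170.7920217496043), np.float64(-1.5993730873181156)] [0.474 0.294 1.538 0.003 1.312 2.073]
```

View pics/c5.png

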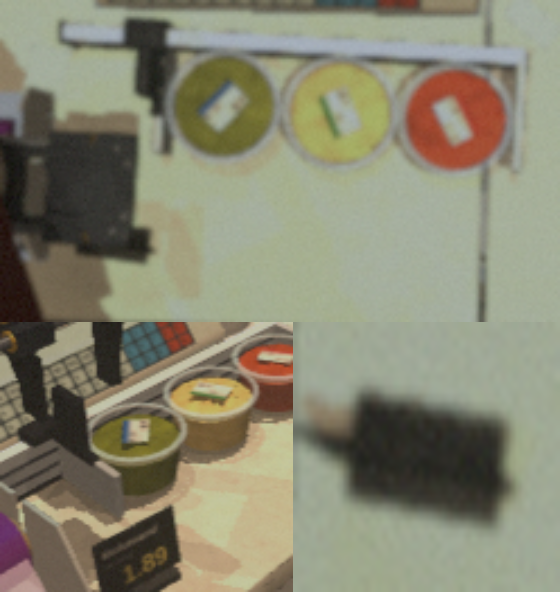

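```bash
cat > fitcard.py <<'E'
from h import *
from scipy.optimize import minimize
import itertools
def sil(n,x,y,a,sc=4):
    m=np.zeros((420*1,560*1),np.uint8); c,s=np.cos(a),np.sin(a)
    for hx,hy,z0,z1 in((5,38,0,62),(15,30,0,8)):
        P=[proj(n,[x+c*i*hx-s*j*hy,y+s*i*hx+c*j*hy,z]) for i,j,z in itertools.product((-1,1),(-1,1),(z0,z1))]
        cv2.fillConvexPoly(m,cv2.convexHull((np.array(P)*16).astype(np.int32)),255,cv2.LINE_AA,4)
    return m/255.
def fitcard(masks,x0):
    def f(p): return sum(np.abs(sil(n,*p)-k).sum()/k.sum() for n,k in masks.items())
    return min((minimize(f,[x0[0],x0[1],a],method="Nelder-Mead",options=dict(initial_simplex=[[x0[0]+i,x0[1]+j,a+l] for i,j,l in((0,0,0),(15,0,0),(0,15,0),(0,0,.2))])) for a in(-.4,0,.4)),key=lambda r:r.fun)
E
python3 - <<'E'
from fitcard import *
np.set_printoptions(precision=3,suppress=True)
g=bot.trace("card_c","scene"); ms=g[0]["mask"]
t0=cv2.imread("pics/top0.png"); td=np.zeros((420,560),bool); td[244:268,124:157]=t0[244:268,124:157].max(2)<85
for d in g: v,u=np.nonzero(d["mask"]); print(d["conf"],u.min(),u.max(),v.min(),v.max())
v,u=np.nonzero(td); print(u.min(),u.max(),v.min(),v.max(),td.sum())
for M in({"scene":ms.astype(float)},{"top":td.astype(float)},{"scene":ms.astype(float),"top":td.astype(float)}):
    r=fitcard(M,(487,335)); print(list(M),r.x,r.fun)
s0=cv2.imread("pics/scene0.png")
for n,im in(("scene",s0),("top",t0)):
    c,_=cv2.findContours((sil(n,*r.x)>.5).astype(np.uint8),0,2); big=cv2.resize(im,None,fx=6,fy=6,interpolation=cv2.INTER_CUBIC)
    cv2.polylines(big,[(c[0]*6+3)],True,(0,0,255),1); q=proj(n,[r.x[0],r.x[1],30])*6
    cv2.imwrite(f"pics/f_{n}.png",big[int(q[1])-180:int(q[1])+180,int(q[0])-200:int(q[0])+200])
cv2.imwrite("pics/f.png",np.hstack([cv2.imread("pics/f_scene.png"),cv2.imread("pics/f_top.png")]))
E
```

```text
0.87 201 240 292 339
124 153 249 262 295Traceback (most recent call last):
  File "<stdin>", line 8, in <module>
  File "fitcard.py", line 12, in fitcard
    return min((minimize(f,[x0[0],x0[1],a],method="Nelder-Mead",options=dict(initial_simplex=[[x0[0]+i,x0[1]+j,a+l] for i,j,l in((0,0,0),(15,0,0),(0,15,0),(0,0,.2))])) for a in(-.4,0,.4)),key=lambda r:r.fun)
  File "fitcard.py", line 12, in <genexpr>
    return min((minimize(f,[x0[0],x0[1],a],method="Nelder-Mead",options=dict(initial_simplex=[[x0[0]+i,x0[1]+j,a+l] for i,j,l in((0,0,0),(15,0,0),(0,15,0),(0,0,.2))])) for a in(-.4,0,.4)),key=lambda r:r.fun)
                ~~~~~~~~^^^^^^^^^^^^^^^^^^^^^^^^^^^^^^^^^^^^^^^^^^^^^^^^^^^^^^^^^^^^^^^^^^^^^^^^^^^^^^^^^^^^^^^^^^^^^^^^^^^^^^^^^^^^^^^^^^^^^^^^^^^^^^^^^^^^^^^^^^^^^^^
    res = _minimize_neldermead(fun, x0, args, callback, bounds=bounds,
                               **options)
    fsim[j] = func(sim[j])
              ~~~~^^^^^^^^
    fx = function(np.copy(x), *(wrapper_args + args))
  File "fitcard.py", line 11, in f
    def f(p): return sum(np.abs(sil(n,*p)-k).sum()/k.sum() for n,k in masks.items())
                     ~~~^^^^^^^^^^^^^^^^^^^^^^^^^^^^^^^^^^^^^^^^^^^^^^^^^^^^^^^^^^^^
  File "fitcard.py", line 11, in <genexpr>
    def f(p): return sum(np.abs(sil(n,*p)-k).sum()/k.sum() for n,k in masks.items())
                                ~~~^^^^^^
  File "fitcard.py", line 7, in sil
    P=[proj(n,[x+c*i*hx-s*j*hy,y+s*i*hx+c*j*hy,z]) for i,j,z in itertools.product((-1,1),(-1,1),(z0,z1))]
       ~~~~^^^^^^^^^^^^^^^^^^^^^^^^^^^^^^^^^^^^^^^
  File "h.py", line 12, in proj
    K,e,A=cam(n); c=A.T@(np.array(p)-e); q=K@[c[0],-c[1],-c[2]]; return q[:2]/q[2]
          ~~~^^^
  File "h.py", line 5, in cam
    m=bot.camera_model(n); A=np.array(m["attitude"],float)
ValueError: time passes only in moves, steps and waits
```

```bash
sed -i 's/^def cam(n)/import functools\n@functools.cache\ndef cam(n)/' h.py
python3 - <<'E'
from fitcard import *
np.set_printoptions(precision=3,suppress=True)
bot.grab_frame("scene"); g=bot.trace("card_c","scene"); ms=g[0]["mask"]
t0=cv2.imread("pics/top0.png"); td=np.zeros((420,560),bool); td[244:268,124:157]=t0[244:268,124:157].max(2)<85
for M in({"scene":ms.astype(float)},{"top":td.astype(float)},{"scene":ms.astype(float),"top":td.astype(float)}):
    r=fitcard(M,(487,335)); print(list(M),r.x,r.fun)
s0=cv2.imread("pics/scene0.png")
for n,im in(("scene",s0),("top",t0)):
    c,_=cv2.findContours((sil(n,*r.x)>.5).astype(np.uint8),0,2); big=cv2.resize(im,None,fx=6,fy=6,interpolation=cv2.INTER_CUBIC)
    cv2.polylines(big,[(c[0]*6+3)],True,(0,0,255),1); q=proj(n,[r.x[0],r.x[1],30])*6
    cv2.imwrite(f"pics/f_{n}.png",big[int(q[1])-180:int(q[1])+180,int(q[0])-200:int(q[0])+200])
cv2.imwrite("pics/f.png",np.hstack([cv2.imread("pics/f_scene.png"),cv2.imread("pics/f_top.png")]))
E
```

```text
['scene'] [488.747 343.677   0.019] 0.15567033317391998
['top'] [489.438 348.894  -0.06 ] 0.6295247590561649
['scene', 'top'] [488.293 344.499   0.024] 0.7895890107455411
```

View pics/f.png

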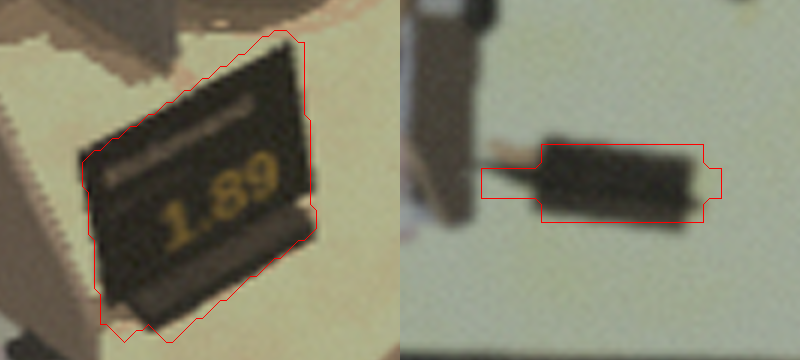

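```bash
python3 - <<'E'
from h import *
s=bot.observe(); o,th=fit(); b=[*s["tcp_pos"],yaw(s["eef_rot"])]; print(b)
rel(b,[[488,336,120,-.08]]); print(toworld((-137,-33),o,th))
E
```

```text
[np.float64(533.7361805906453), np.float64(356.00689511410303), np.float64(170.20390877737688), np.float64(-1.6036537134682933)]
-> [488, 336, 120, -0.08] dx 21.5 dy 45.1 dz 50.2 az -1.524
[504.84414451 147.29566024]
```

Call:
{"api": "drive_tool", "payload": {
  "steps": [
    {"dx":21,"dy":45,"dz":50,"ax":0,"ay":0,"az":-1.524,"hand":-0.27},
    {"dx":21,"dy":45,"dz":50,"ax":0,"ay":0,"az":-1.524,"hand":-0.27},
    {"dx":21,"dy":45,"dz":50,"ax":0,"ay":0,"az":-1.524,"hand":-0.27},
    {"dx":21,"dy":45,"dz":50,"ax":0,"ay":0,"az":-1.524,"hand":-0.27},
    {"dx":21,"dy":45,"dz":50,"ax":0,"ay":0,"az":-1.524,"hand":-0.27},
    {"dx":21,"dy":45,"dz":50,"ax":0,"ay":0,"az":-1.524,"hand":-0.27},
    {"dx":21,"dy":45,"dz":50,"ax":0,"ay":0,"az":-1.524,"hand":-0.27},
    {"dx":21,"dy":45,"dz":50,"ax":0,"ay":0,"az":-1.524,"hand":-0.27},
    {"dx":21,"dy":45,"dz":50,"ax":0,"ay":0,"az":-1.524,"hand":-0.27},
    {"dx":21,"dy":45,"dz":50,"ax":0,"ay":0,"az":-1.524,"hand":-0.27},
    {"dx":21,"dy":45,"dz":50,"ax":0,"ay":0,"az":-1.524,"hand":-0.27},
    {"dx":21,"dy":45,"dz":50,"ax":0,"ay":0,"az":-1.524,"hand":-0.27},
    {"dx":21,"dy":45,"dz":50,"ax":0,"ay":0,"az":-1.524,"hand":-0.27},
    {"dx":21,"dy":45,"dz":50,"ax":0,"ay":0,"az":-1.524,"hand":-0.27}
  ],
  "newtons": 20
}}

```text
t: 18.65
tcp_pos: [488.2, 336.4, 120.2]
eef_rot: [3.139, -0.129, -0.0]
contact_force: [-0.4, -0.6, -0.3]
width: 55.1
```

```bash
python3 - <<'E'
from h import *
s=bot.observe(); o,th=fit(); b=[*s["tcp_pos"],yaw(s["eef_rot"])]; print(b)
rel(b,[[488,336,36,-.08]])
E
```

```text
[np.float64(488.23834256186376), np.float64(336.37357144798455), np.float64(120.211039912699), np.float64(-0.08242905761536465)]
-> [488, 336, 36, -0.08] dx -0.2 dy 0.4 dz 84.2 az -0.002
```

Call:
{"api": "drive_tool", "payload": {
  "steps": [
    {"dx":0,"dy":0,"dz":35,"ax":0,"ay":0,"az":0,"hand":-0.27},
    {"dx":0,"dy":0,"dz":65,"ax":0,"ay":0,"az":0,"hand":-0.27},
    {"dx":0,"dy":0,"dz":84,"ax":0,"ay":0,"az":0,"hand":-0.27},
    {"dx":0,"dy":0,"dz":84,"ax":0,"ay":0,"az":0,"hand":0.5},
    {"dx":0,"dy":0,"dz":84,"ax":0,"ay":0,"az":0,"hand":1},
    {"dx":0,"dy":0,"dz":84,"ax":0,"ay":0,"az":0,"hand":1},
    {"dx":0,"dy":0,"dz":84,"ax":0,"ay":0,"az":0,"hand":1},
    {"dx":0,"dy":0,"dz":84,"ax":0,"ay":0,"az":0,"hand":1},
    {"dx":0,"dy":0,"dz":84,"ax":0,"ay":0,"az":0,"hand":1},
    {"dx":0,"dy":0,"dz":84,"ax":0,"ay":0,"az":0,"hand":1},
    {"dx":0,"dy":0,"dz":84,"ax":0,"ay":0,"az":0,"hand":1},
    {"dx":0,"dy":0,"dz":84,"ax":0,"ay":0,"az":0,"hand":1},
    {"dx":0,"dy":0,"dz":84,"ax":0,"ay":0,"az":0,"hand":1}
  ],
  "newtons": 20
}}

```text
t: 19.73
tcp_pos: [486.6, 337.6, 37.1]
eef_rot: [-3.139, 0.125, 0.003]
contact_force: [-5.7, -0.5, 8.5]
width: 3.5
```

Call:
{"api": "drive_tool", "payload": {
  "steps": [
    {"dx":0,"dy":0,"dz":-10,"ax":0,"ay":0,"az":0,"hand":1},
    {"dx":0,"dy":0,"dz":-20,"ax":0,"ay":0,"az":0,"hand":1},
    {"dx":0,"dy":0,"dz":-20,"ax":0,"ay":0,"az":0,"hand":1}
  ],
  "newtons": 20
}}

```text
t: 19.98
tcp_pos: [489.2, 338.1, 59.4]
eef_rot: [-3.137, 0.124, -0.006]
contact_force: [1.2, 0.4, 0.5]
width: 1.6
```

```bash
python3 - <<'E'
from h import *
s=bot.observe(); o,th=fit(); b=[*s["tcp_pos"],yaw(s["eef_rot"])]; print(b,s["width"])
rel(b,[[*toworld((-137,-33),o,th),b[2],-.03]])
c=bot.grab_frame("scene")[180:340,140:320]; cv2.imwrite("pics/c6.png",cv2.resize(c,(720,600)))
E
```

```text
[np.float64(489.1794024974527), np.float64(338.12112926219885), np.float64(59.372784396502915), np.float64(-0.07892421491767321)] 1.5829483749261324
-> [np.float64(504.8441445056822), np.float64(147.29566024332706), np.float64(59.372784396502915), -0.03] dx 30.7 dy 189.0 dz -0.0 az -0.049
```

View pics/c6.png

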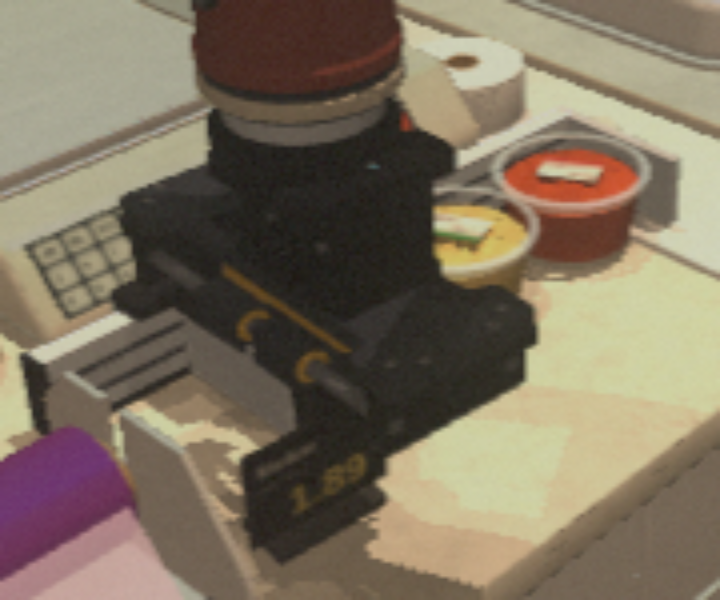

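```bash
python3 - <<'E'
from h import *
s=bot.observe(); print(s["width"],s["tcp_pos"],s["contact_force"])
c=bot.grab_frame("scene")
for d in bot.trace("card_c","scene"): v,u=np.nonzero(d["mask"]); print(d["conf"],u.min(),u.max(),v.min(),v.max(),d["mask"].sum())
c0=cv2.imread("pics/scene0.png")
cv2.imwrite("pics/c7.png",np.hstack([cv2.resize(k[270:350,180:260],(400,400),interpolation=cv2.INTER_CUBIC) for k in(c0,c)]))
E
```

```text
2.0648371520161697 [488.89779595 337.96722462  58.56194637] [ 0.45225     0.27340007 -0.76078321]
0.6 201 237 293 330 872
```

View pics/c7.png

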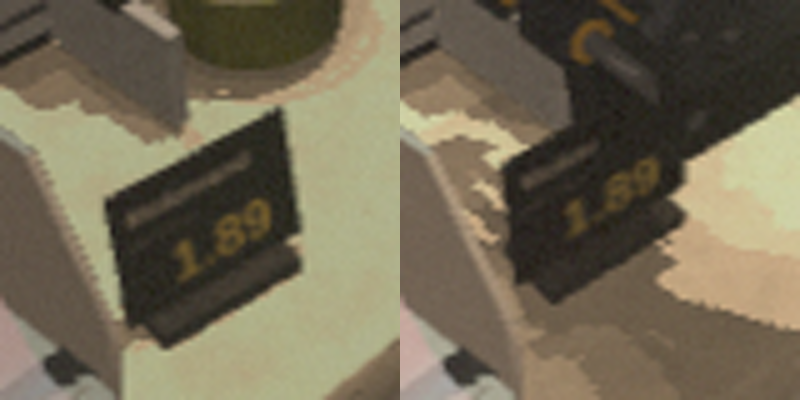

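Call:
{"api": "drive_tool", "payload": {
  "steps": [
    {"dx":2,"dy":12,"dz":0,"ax":0,"ay":0,"az":-0.005,"hand":1},
    {"dx":5,"dy":32,"dz":0,"ax":0,"ay":0,"az":-0.01,"hand":1},
    {"dx":9,"dy":54,"dz":0,"ax":0,"ay":0,"az":-0.015,"hand":1},
    {"dx":12,"dy":76,"dz":0,"ax":0,"ay":0,"az":-0.02,"hand":1},
    {"dx":16,"dy":98,"dz":0,"ax":0,"ay":0,"az":-0.025,"hand":1},
    {"dx":20,"dy":120,"dz":0,"ax":0,"ay":0,"az":-0.03,"hand":1},
    {"dx":23,"dy":142,"dz":0,"ax":0,"ay":0,"az":-0.035,"hand":1},
    {"dx":26,"dy":162,"dz":0,"ax":0,"ay":0,"az":-0.04,"hand":1},
    {"dx":29,"dy":178,"dz":0,"ax":0,"ay":0,"az":-0.045,"hand":1},
    {"dx":31,"dy":187,"dz":0,"ax":0,"ay":0,"az":-0.049,"hand":1},
    {"dx":31,"dy":189,"dz":0,"ax":0,"ay":0,"az":-0.049,"hand":1},
    {"dx":31,"dy":189,"dz":0,"ax":0,"ay":0,"az":-0.049,"hand":1}
  ],
  "newtons": 25
}}

```text
t: 21.13
tcp_pos: [503.2, 145.8, 56.3]
eef_rot: [-3.141, 0.049, 0.001]
contact_force: [-1.2, 0.2, 0.1]
width: 1.6
```

```bash
python3 - <<'E'
from fitcard import *
s=bot.observe(); o,th=fit(); print(s["width"],s["tcp_pos"],yaw(s["eef_rot"]),torail(s["tcp_pos"],o,th))
bot.grab_frame("scene")
for d in bot.trace("card_c","scene"): 
    v,u=np.nonzero(d["mask"]); print(d["conf"],u.min(),u.max(),v.min(),v.max(),d["mask"].sum())
for n,x,y,a in(("expected",*toworld((-137,-23),o,th),th),("old",488,346,-.08)):
  m=sil("scene",x,y,a); v,u=np.nonzero(m>.5); print(n,u.min(),u.max(),v.min(),v.max(),"dz20:",proj("scene",[x,y,51])-proj("scene",[x,y,31]))
E
```

```text
1.5699076968392904 [503.1534115  145.76313136  56.31366165] -0.0314420622846358 [-138.64355891  -34.58301516]
0.92 271 297 242 276 557
expected 268 298 244 286 dz20: [ 0.07401284 -7.80615642]
old 199 240 290 341 dz20: [-0.74815788 -8.59392245]
```

Call:
{"api": "drive_tool", "payload": {
  "steps": [
    {"dx":0,"dy":0,"dz":6,"ax":0,"ay":0,"az":0,"hand":1},
    {"dx":0,"dy":0,"dz":12,"ax":0,"ay":0,"az":0,"hand":1},
    {"dx":0,"dy":0,"dz":17,"ax":0,"ay":0,"az":0,"hand":1},
    {"dx":0,"dy":0,"dz":19,"ax":0,"ay":0,"az":0,"hand":1},
    {"dx":0,"dy":0,"dz":19,"ax":0,"ay":0,"az":0,"hand":1}
  ],
  "newtons": 25
}}

```text
t: 21.65
tcp_pos: [506.1, 147.0, 40.6]
eef_rot: [-3.141, 0.045, -0.007]
contact_force: [-4.1, -1.9, 22.9]
width: 2.3
```

Call:
{"api": "drive_tool", "payload": {
  "steps": [
    {"dx":0,"dy":0,"dz":-2,"ax":0,"ay":0,"az":0,"hand":1},
    {"dx":0,"dy":0,"dz":-3,"ax":0,"ay":0,"az":0,"hand":1},
    {"dx":0,"dy":0,"dz":-3,"ax":0,"ay":0,"az":0,"hand":1}
  ],
  "newtons": 25
}}

```text
t: 21.9
tcp_pos: [503.6, 147.0, 41.2]
eef_rot: [-3.141, 0.046, -0.001]
contact_force: [-2.6, 0.2, 9.4]
width: 2.0
```

Call:
{"api": "drive_tool", "payload": {
  "steps": [
    {"dx":0,"dy":0,"dz":-1.5,"ax":0,"ay":0,"az":0,"hand":1},
    {"dx":0,"dy":0,"dz":-1.5,"ax":0,"ay":0,"az":0,"hand":1},
    {"dx":0,"dy":0,"dz":-1.5,"ax":0,"ay":0,"az":0,"hand":0.4},
    {"dx":0,"dy":0,"dz":-1.5,"ax":0,"ay":0,"az":0,"hand":0.4},
    {"dx":0,"dy":0,"dz":-1.5,"ax":0,"ay":0,"az":0,"hand":0.4},
    {"dx":0,"dy":0,"dz":-1.5,"ax":0,"ay":0,"az":0,"hand":0.4},
    {"dx":0,"dy":0,"dz":-1.5,"ax":0,"ay":0,"az":0,"hand":0.4}
  ],
  "newtons": 25
}}

```text
t: 22.48
tcp_pos: [503.2, 146.4, 41.9]
eef_rot: [3.141, -0.047, -0.0]
contact_force: [-0.1, 0.0, -0.5]
width: 23.6
```

```bash
python3 - <<'E'
from fitcard import *
s=bot.observe(); o,th=fit(); print(s["width"],s["tcp_pos"],s["contact_force"])
bot.grab_frame("scene")
for d in bot.trace("card_c","scene")[:2]: 
    v,u=np.nonzero(d["mask"]); print(d["conf"],u.min(),u.max(),v.min(),v.max(),d["mask"].sum())
E
```

```text
23.584664159209133 [503.23929631 146.40238722  41.86305782] [-0.13813913  0.01514676 -0.53045182]
0.69 269 296 247 283 662
0.6 233 274 235 266 966
```

Call:
{"api": "drive_tool", "payload": {
  "steps": [
    {"dx":0,"dy":0,"dz":-10,"ax":0,"ay":0,"az":0,"hand":0.4},
    {"dx":0,"dy":0,"dz":-30,"ax":0,"ay":0,"az":0,"hand":0.4},
    {"dx":0,"dy":0,"dz":-65,"ax":0,"ay":0,"az":0,"hand":0.4},
    {"dx":0,"dy":0,"dz":-105,"ax":0,"ay":0,"az":0,"hand":0.4},
    {"dx":0,"dy":35,"dz":-130,"ax":0,"ay":0,"az":0,"hand":0.4},
    {"dx":-30,"dy":70,"dz":-140,"ax":0,"ay":0,"az":0,"hand":0.4},
    {"dx":-60,"dy":105,"dz":-150,"ax":0,"ay":0,"az":0,"hand":0.4},
    {"dx":-90,"dy":140,"dz":-150,"ax":0,"ay":0,"az":0,"hand":0.4},
    {"dx":-110,"dy":175,"dz":-150,"ax":0,"ay":0,"az":0,"hand":0.4},
    {"dx":-110,"dy":210,"dz":-150,"ax":0,"ay":0,"az":0,"hand":0.4},
    {"dx":-110,"dy":240,"dz":-150,"ax":0,"ay":0,"az":0,"hand":0.4},
    {"dx":-110,"dy":240,"dz":-150,"ax":0,"ay":0,"az":0,"hand":0.4}
  ],
  "newtons": 25
}}

```text
t: 23.58
tcp_pos: [385.6, -95.7, 193.6]
eef_rot: [3.137, -0.057, 0.004]
contact_force: [0.5, -0.9, 0.1]
width: 26.0
```

```bash
python3 - <<'E'
from fitcard import *
np.set_printoptions(precision=3,suppress=True)
s=bot.observe(); o,th=fit(); print(s["tcp_pos"],s["contact_force"])
a=bot.grab_frame("top"); c=bot.grab_frame("scene")
g=bot.trace("card_c","scene"); print([round(d["conf"],2) for d in g])
r=fitcard({"scene":g[0]["mask"].astype(float)},(504,156)); print(r.x,r.fun,torail(r.x,o,th),r.x[2]-th)
for t in("tub_new_c","tub_wall_c","tub_stop_c","block","weight"): print(t,[(np.round(d["position"]),torail(d["position"],o,th).round()) for d in bot.recognise(t,"top")[:1]])
cv2.imwrite("pics/c8.png",np.vstack([cv2.resize(a[170:285,100:300],(560,322),interpolation=cv2.INTER_CUBIC),cv2.resize(c[210:310,200:400],(560,278),interpolation=cv2.INTER_CUBIC)]))
E
```

```text
[385.606 -95.731 193.56 ] [ 0.51  -0.928  0.119]
[0.69]
[508.759 151.454   0.109] 0.14477124183006534 [-133.213  -28.725] 0.13955897393303068
tub_new_c [(array([594., 157.,  41.]), array([-48., -20.]))]
tub_wall_c [(array([597.,  56.,  45.]), array([ -42., -122.]))]
tub_stop_c []
block [(array([ 472., -241.,   41.]), array([-158., -422.]))]
weight [(array([ 485., -118.,   44.]), array([-149., -299.]))]
```

View pics/c8.png

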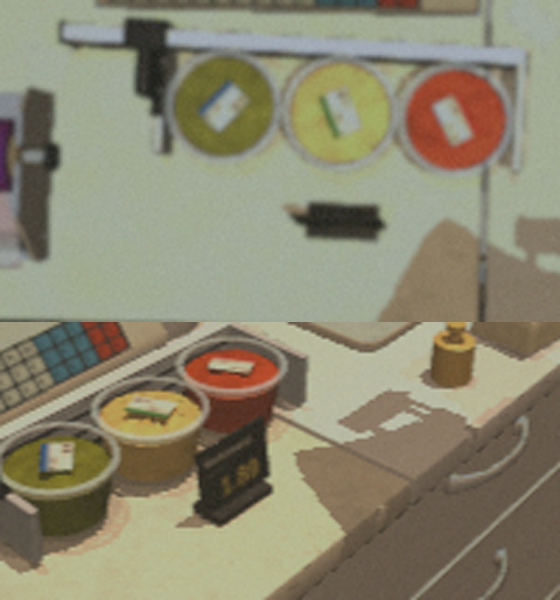

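```bash
python3 - <<'E'
from h import *
o,th=fit(); print(torail(ray("top",222.9,249,4),o,th))
print(bot.sign_off())
E
```

```text
[-134.23126336  -25.82876008]
the job is handed in; nothing more can be done
None
```

The job is done and handed in at about 24 s of the 72 s allowed. `sign_off` gives no verdict, so what follows rests on my own checks.

**What I did:**
- I slid the end stop fully out.
- I pushed the lone tub sideways, then straight into the gap until it met the rail with about 6 N.
- I slid the stop back in to about 15 mm.
- I set the price card in front of the middle tub.

**Last checks:**
- **Row:** In the last picture all three tubs stand upright and closed up between the end plate and the stop. The middle tub is at about rail (-48, -20) mm.
- **Card:** It stands upright with its centre at about rail (-134, -26) mm, within a few mm of the middle tub's centre.
- **Bystanders:** The cheese block and the brass weight still read within a few mm of their starting places.
- **Arm:** It is clear of everything.

**Checks that disagreed or looked odd:**
- **Card angle:** The fit to the scene camera put the card 0.14 rad off square. The top view shows it nearly square, at about 0.01 rad. Both are inside the 0.25 rad limit. The scene fit had also read about 0.1 rad higher than the top view before the card was moved.
- **Grip on the card:** The fingers closed to about 2 mm on a card stated to be 10 mm thick. The card still lifted and stayed upright.
- **Setting the card down:** It touched the worktop about 4 mm sooner than expected, peaking at 23 N. I backed off before letting go.
- **Left tub:** In the last check the network did not find it, so its position rests on the picture alone.

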